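# Slide a plaster block up the draining ramp to its sprung stop

## Task

Pick up the plaster block and set it down flat between the side strips on the lower part of the wooden draining ramp, and let go of it there. Then push it up the ramp until the sprung plunger of the top stop is pressed fully home, hold it pressed firmly but gently for half a second without hammering the stop, and leave the block lying on the ramp against the plunger. Keep the gripper itself off the stop, and leave the other pottery and tools where they are.

Things in the scene. Friction and masses are not known exactly. Their poses are not given: they have to be found in the camera images.
- block: Off-white plaster block, 220 x 66 x 85 mm high, 0.5 to 0.77 kg, loose on the bench, standing on a 220 x 66 face. Origin: centre of its underside; x along the 220 mm length, y across the 66 mm thickness, z up. Either end may lead up the ramp.
- ramp: Fixed wooden draining ramp, 124 mm wide, 440 mm long. Origin at bench height under its middle; y is level and points to the high end, x across, z up. The sliding surface rises 0.12 rad (7 degrees) towards +y and is 42.5 mm above the origin at y = 0; it runs from y = -218 mm up to the stop. It holds the block where it is left; sliding the block up it takes about 3 to 6 N.
- stop: Top stop: wooden bar 108 mm wide, 66 mm high, 18 mm thick, fixed square to the slope at the ramp's high end. Origin on the sliding surface under the bar's middle; x across, y up the slope, z off the surface. A screw through it carries a round rubber-faced plunger on the downhill side. The block may press on the stop with up to 22 N; the robot itself should not touch it.
- ramp_foot (a point): Point on the sliding surface at mid-width, 10 mm in from the low end of the ramp. Two side strips, 12 mm high above the surface and 76 mm apart, run up the whole ramp and keep the block in line with 5 mm play each side.
- cup: Small unglazed clay cup, 66 mm wide, 52 mm high; bystander. Origin: centre of its underside.
- tile: L-shaped glaze test tile with a blue upper part, 38 x 40 x 58 mm; bystander. Origin: centre of its underside.
- loop_tool: Wooden-handled wire loop tool, 169 mm long, lying flat; bystander. Origin: centre of its underside.
- red_rib: Red kidney-shaped rubber rib, 92 x 43 x 9 mm, lying flat; bystander. Origin: centre of its underside.
- pot: Small flared clay pot, 87 mm wide, 90 mm high; bystander. Origin: centre of its underside.
- stop_hole (a point): Where the plunger's screw leaves the bar's downhill face, 36 mm above the sliding surface. The 30 mm wide plunger's free face stands 37 to 73 mm downhill of here: the screw's setting differs each time, is not reported and must be seen or felt; it does not give. The plunger yields 6 mm to a soft spring (0.5 to 1 N), then is hard: fully home, which takes clearly over 5 N to confirm.

How it is judged:
By the outcome, as a careful person would: the job done as asked, in the order asked, and still so for the second after the job is handed in, with the robot touching nothing.
It also fails if it takes over 72 s, if anything falls off the work surface, if the arm or the gripper's body presses on something with over 40 N, if the wrist force passes 120 N, or if a joint passes its speed limit or range.

## Robot

A 6-joint arm with a two-finger parallel gripper is mounted at the origin on a cart in front of the work surface, level with it; the furniture and walls round the work are solid. World frame = base frame: x ahead of the robot, y to its left, z up, the work surface at z = 0. Lengths are in m, angles in rad, forces in N, time in s.
With the tool pointing down it reaches from about 0.275 to 0.85 m from the base axis. Payload 5.2 kg.
Tool frame: the origin (TCP) lies at the very end of the fingers, on their centre line; the grasp point (between the pads) lies 19 mm behind it; z points along the fingers, y is the direction in which the jaws open and shut (so a half turn about z gives the same grasp; the last joint's range is limited). The gripper opens to 85 mm and grips with 20 to 120 N. Pads are 22 mm wide; open, the fingers measure 114 mm over their backs; the gripper's body (76 mm by 85 mm) begins 54 mm behind the grasp point. The pads swing forward as they close: fully open they stand 13 mm farther back than shut.
Start: joints at [-0.203, 0.259, 1.535, -0, 1.348, -0.203], TCP at [0.55, 0, 0.231] pointing down, gripper open.
Joint ranges: [-3.14, 3.14], [-0.91, 2.08], [0.19, 2.58], [-1.22, 4.36], [0.22, 2.71], [-3.12, 3.12]. Speed limits (rad/s): [2.57, 2.57, 3.14, 3.14, 3.14, 3.14].

## Interface

Orientations are given as a rotation vector (axis times angle).
In Python, from rig import manip gives the robot as it stands. The module is installed in compiled form; this text tells all that it offers.
- The arm moves only by the tool play_rows, never from a script. Its argument "series" is a list of rows, each a list of 7 numbers: the shift along the tool's x, y, z in mm, then the turn, a rotation vector about the tool's x, y, z in rad, then the opening, from 0 (shut) to 1 (fully open). A call has 1 to 12 rows; each row is the pose to reach, as a shift and turn from the pose commanded when the call began, along the tool's axes at that moment; what a row does not reach only later rows make up. A row lasts 1/8 s, in which the tool goes at most 62.5 mm and 10.7 degrees, less where a joint would pass 70% of its speed; a pose out of reach is approached as far as the arm can. A call with a gripper value outside its range is refused whole. The fingers move at their own pace and stop on an object; "force" is the grip in N (left out, the last holds). Time passes only in rows, so rows that repeat a pose let the fingers close. It gives the time, the measured TCP pose, the force and the opening at its end, in the units of the state.
- manip.observe(): the state, without advancing time (a new reading comes with each control period).
- manip.grab_frame(name): name is "scene" or "side" or "wrist"; returns a dict with "frame" (400x640x3 uint8, red, green, blue), "range_z" (400x640 float32, m along the optical axis (not along the pixel's ray), 0 where there is no reading), "fx", "fy", "cx", "cy" (pixels), "R" (3x3) and "t" (3): a world point X has camera coordinates R X + t; the wrist camera has in their place "hand_eye" (4x4, takes a point from camera to tool coordinates, whose origin is the TCP and whose axes are the flange's). Camera axes: x right, y down, z forward; pixel columns grow to the right and rows downward; lengths in m; the calibration is good to about 2 mm. The wrist camera is an equidistant fisheye: a pixel r from the principal point sees the ray r / f radians off the axis. A picture is of the moment at which its call begins: read the wrist's pose just before it.
- manip.close_job(): hands the job in, once; it reports no verdict.
Trained networks look in a picture, given as the dict that the camera call returned (one of the last four; its "shot" number tells which), for a name from the list of things; names that differ only in an ending like _2 or _b are one class to them, and where a whole thing is asked for, a point or a joint stands for the part that bears it (a point fixed in the world has none). Each returns a list of dicts, best first, with "conf" (0 to 1); they miss things now and then, are a little off and sometimes report something else, mostly with a low value. They report only what shows in the picture. A call takes as long as a camera call.
- manip.trace(picture, label): "mask" (400x640 bool, what is visible of it).
- manip.pinpoint(picture, label): "at" ([x, y, z] in m, in world coordinates, good to about 4 mm: a listed point, or the origin of a listed thing).
The state is a dict: "clock": time; "joints": joint angles; "qd": joint speeds; "tau": joint torques, N m; "ee_pos": TCP position; "tcp_rot": TCP orientation; "force": force on the tool from outside, world axes, zero at the start; "ft_torque": the same for the moment, N m; "opening": opening from 0.0 (shut) to 1.0 (fully open).
Only numpy, scipy, OpenCV 4.12 (cv2) and the standard library are available. Lean on these libraries where they do the work, as an engineer would, in place of code of your own. Each camera call takes 0.05 s, during which the arm holds its last target.

## Working session

There is one attempt and no reset: what is moved stays moved. The work goes in short steps, Python scripts to look and compute and a tool call to move; the robot and the scene stay as the last step left them, time stands still between calls to the robot, and variables do not carry over. Pictures are saved under pics/ and viewed, and the job is handed in when it is done.

Besides the shell and the picture viewer there is one more tool, called as name(argument=value, ...), one argument or row to a line, values as JSON. play_rows: Moves the arm, as the interface text tells. Its arguments: {"type":"object","properties":{"series":{"type":"array"},"force":{"type":"number"}},"required":["series"]}

```bash
mkdir -p pics; cat > h.py <<'E'
import numpy as np, cv2
from rig import manip
from scipy.spatial.transform import Rotation as Ro
def save(p,n): cv2.imwrite('pics/'+n,p['frame'][:,:,::-1])
def cloud(p):
    z=p['range_z'];v,u=np.mgrid[:400,:640]
    c=np.stack([(u-p['cx'])/p['fx']*z,(v-p['cy'])/p['fy']*z,z],-1)
    w=(c-p['t'])@p['R']
    w[z==0]=np.nan
    return w
def proj(p,X):
    c=np.asarray(X)@p['R'].T+p['t'];return np.stack([c[...,0]/c[...,2]*p['fx']+p['cx'],c[...,1]/c[...,2]*p['fy']+p['cy']],-1)
E
python3 - <<'E'
from h import *
s=manip.observe();print(s)
for n in ['scene','side']:
    p=manip.grab_frame(n);save(p,n+'0.png')
    np.savez('pics/'+n+'0.npz',**{k:v for k,v in p.items()})
    for l in ['block','ramp','stop','ramp_foot','stop_hole','cup','tile','loop_tool','red_rib','pot']:
        r=manip.pinpoint(p,l);print(n,l,[(np.round(q['at'],4),round(q['conf'],2)) for q in r[:2]])
print(manip.observe()['clock'])
E
```

```text
{'clock': 0.0, 'joints': array([-2.02812339e-01,  2.59340720e-01,  1.53607898e+00,  1.37196430e-05,
        1.34802386e+00, -2.02781271e-01]), 'qd': array([-2.15007729e-03,  1.58701529e-03,  2.93424674e-04, -7.29849001e-04,
        6.46700925e-05, -5.81537984e-04]), 'tau': array([ 1.06436883e-04, -4.46029150e+01, -2.90570551e+01, -7.42485804e-05,
        1.18754001e-02, -2.51378208e-05]), 'ee_pos': array([5.49467701e-01, 1.30990678e-04, 2.30477581e-01]), 'tcp_rot': array([-2.22038097e+00, -2.22030523e+00,  1.58131864e-03]), 'force': array([-0.08861646,  0.15723857,  0.47301616]), 'ft_torque': array([0.02800784, 0.00953049, 0.04964307]), 'opening': 1.001252038141873}
scene block [(array([ 0.4549, -0.025 ,  0.0027]), 0.82)]
scene ramp [(array([ 0.6439,  0.0794, -0.005 ]), 0.78), (array([ 0.5567,  0.4958, -0.0031]), 0.21)]
scene stop [(array([0.6425, 0.284 , 0.0671]), 0.64)]
scene ramp_foot [(array([ 0.6483, -0.129 ,  0.0233]), 0.78)]
scene stop_hole []
scene cup [(array([ 7.573e-01, -1.550e-01, -3.000e-04]), 0.52)]
scene tile [(array([ 0.7847,  0.0163, -0.0022]), 0.45)]
scene loop_tool
[... 285 characters left out ...]
98, -0.0308, -0.0017]), 0.88)]
side ramp [(array([0.6487, 0.0791, 0.0012]), 0.72)]
side stop [(array([0.641 , 0.2872, 0.0664]), 0.64)]
side ramp_foot [(array([ 0.6542, -0.1257,  0.0165]), 0.66)]
side stop_hole [(array([0.6461, 0.0769, 0.0008]), 0.48), (array([0.6435, 0.2694, 0.1011]), 0.41)]
side cup [(array([ 0.7582, -0.1533,  0.0037]), 0.73)]
side tile [(array([ 0.784 ,  0.008 , -0.0025]), 0.72), (array([0.6422, 0.2859, 0.0666]), 0.24)]
side loop_tool [(array([ 0.4117,  0.3538, -0.0028]), 0.56), (array([0.6452, 0.2702, 0.1002]), 0.56)]
side red_rib [(array([ 0.4215, -0.332 , -0.0016]), 0.91), (array([0.6456, 0.2686, 0.0985]), 0.18)]
side pot [(array([ 0.5538,  0.494 , -0.0014]), 0.63)]
1.1
```

View pics/scene0.png

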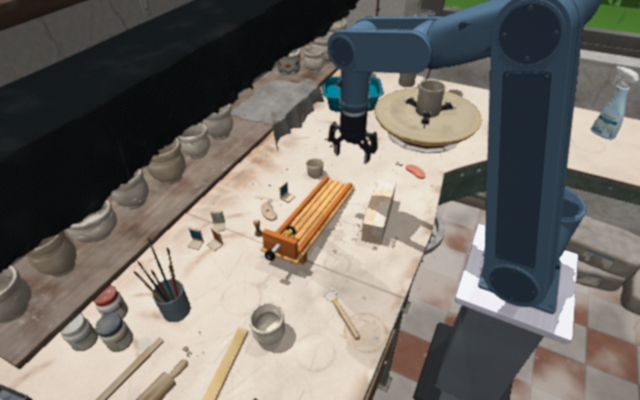

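View pics/side0.png

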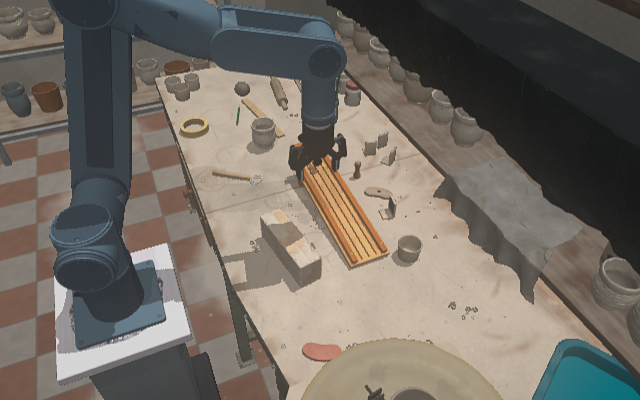

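```bash
python3 - <<'E'
from h import *
for n in ['scene','side']:
    p=dict(np.load(f'pics/{n}0.npz',allow_pickle=True));w=cloud(p)
    print(n,'cam',-p['R'].T@p['t'])
    # block top
    m=(abs(w[...,2]-.085)<.006)&(w[...,0]>.3)&(w[...,0]<.57)&(abs(w[...,1]+.03)<.2)
    q=w[m];print(m.sum(),np.median(q[:,2]))
    (c,sz,a)=cv2.minAreaRect((q[:,:2]*1000).astype(np.float32));print('block top',c,sz,a)
    # ramp surface centre
    for y0 in np.arange(-.14,.30,.03):
        m=(abs(w[...,0]-.645)<.028)&(abs(w[...,1]-y0)<.006)&(w[...,2]<.2)
        print(round(y0,3),m.sum(),np.round(np.nanmedian(w[m][:,2]),4) if m.sum() else None,round(.0425+.1206*(y0-.079),4))
    # ramp edges: strip tops
    for y0 in [-.1,-.05,0,.05,.1,.15]:
        zs=.0425+.1206*(y0-.079)
        m=(abs(w[...,1]-y0)<.005)&(w[...,2]>zs-.004)&(w[...,2]<zs+.03)&(abs(w[...,0]-.645)<.09)
        x=w[m][:,0];z=w[m][:,2]-zs
        hi=x[z>.007];print('strips',y0,np.round([x.min(),x.max()],4), np.round([hi[hi<.645].min(),hi[hi<.645].max(),hi[hi>.645].min(),hi[hi>.645].max()],4) if (hi<.645).any() and (hi>.645).any() else None)
E
```

```text
scene cam [0.17935781 0.90771988 0.97387494]
971 0.08577402794700524
block top (457.7185363769531, -28.382469177246094) (66.39013671875, 225.0796356201172) 9.478342056274414
-0.14 6 0.0172 0.0161
-0.11 27 0.0208 0.0197
-0.08 28 0.0244 0.0233
-0.05 31 0.0282 0.0269
-0.02 34 0.0322 0.0306
0.01 33 0.0353 0.0342
0.04 35 0.0392 0.0378
0.07 42 0.0428 0.0414
0.1 38 0.0463 0.045
0.13 42 0.05 0.0487
0.16 41 0.0534 0.0523
0.19 30 0.057 0.0559
0.22 54 0.1022 0.0595
0.25 10 0.1063 0.0631
0.28 135 0.1296 0.0667
strips -0.1 [0.5912 0.7019] [0.5968 0.6113 0.6898 0.7019]
strips -0.05 [0.5886 0.7116] [0.5959 0.6101 0.6872 0.7033]
strips 0 [0.5877 0.7009] [0.5962 0.6097 0.6866 0.7009]
strips 0.05 [0.5866 0.6978] [0.5944 0.6091 0.6855 0.6978]
strips 0.1 [0.5854 0.7009] [0.593  0.6059 0.6849 0.7009]
strips 0.15 [0.5835 0.6974] [0.5926 0.6071 0.6857 0.6974]
side cam [ 0.18232995 -0.84964446  1.03120472]
1495 0.08352057336260472
block top (454.9056396484375, -30.901809692382812) (67.87377166748047, 224.34304809570312) 9.303997039794922
-0.14 126 0.0053 0.0161
-0.11 67 0.0178 0.0197
-0.08 77 0.022 0.0233
-0.05 60 0.0258 0.0269
-0.02 58 0.0289 0.0306
0.01 63 0.0324 0.0342
0.04 66 0.0361 0.0378
0.07 55 0.0398 0.0414
0.1 55 0.0433 0.045
0.13 61 0.0471 0.0487
0.16 47 0.0512 0.0523
0.19 47 0.0545 0.0559
0.22 68 0.0589 0.0595
0.25 23 0.0607 0.0631
0.28 3 0.0796 0.0667
strips -0.1 [0.587  0.7081] [0.5929 0.6109 0.6858 0.7018]
strips -0.05 [0.5849 0.7089] [0.5936 0.6096 0.6859 0.7014]
strips 0 [0.5861 0.7077] [0.5922 0.6079 0.6853 0.7003]
strips 0.05 [0.5849 0.7055] [0.5918 0.6059 0.6817 0.697 ]
strips 0.1 [0.5837 0.7039] [0.5901 0.6048 0.6821 0.6977]
strips 0.15 [0.5822 0.7025] [0.5925 0.6045 0.6818 0.6933]
```

The scene picture shows the block near (380,215), with the ramp at (310,220) and its stop towards the camera at (285,240). The side picture shows the block at (290,245), and the arm hides the stop. Heights and sizes agree with the given ones. Block centre is about (0.456,-0.030), yaw +0.164. The ramp axis passes x≈0.6475 at y=0 with yaw ≈+0.019.

play_rows(
  series=[
    [-15,-47,20,0,0,-0.08,1],
    [-30,-93,60,0,0,-0.164,1],
    [-30,-93,110,0,0,-0.164,1],
    [-30,-93,110,0,0,-0.164,1],
  ],
  force=50,
)

```text
clock: 1.6
ee_pos: [0.4541, -0.0293, 0.119]
tcp_rot: [-2.029, -2.39, 0.004]
force: [0.4, 1.0, 0.4]
opening: 1.001
```

```bash
python3 - <<'E'
from h import *
s=manip.observe();print(s['ee_pos'],s['tcp_rot'],s['force'],s['clock'])
p=manip.grab_frame('wrist');save(p,'w1.png')
p2=manip.grab_frame('side');save(p2,'side1.png')
np.savez('pics/side1.npz',**p2);np.savez('pics/w1.npz',**p,pos=s['ee_pos'],rot=s['tcp_rot'])
print(p['hand_eye'],p['fx'],p['cx'],p['cy'])
w=cloud(p2);m=(abs(w[...,2]-.085)<.006)&(w[...,0]>.3)&(w[...,0]<.57)&(abs(w[...,1]+.03)<.2)
print(cv2.minAreaRect((w[m][:,:2]*1000).astype(np.float32)))
for l in ['stop_hole','stop']:
  print([(np.round(q['at'],4),round(q['conf'],2)) for q in manip.pinpoint(p2,l)])
im=p2['frame'];cv2.imwrite('pics/side1z.png',cv2.resize(im[80:280,250:450,::-1],None,fx=3,fy=3,interpolation=cv2.INTER_CUBIC))
E
```

```text
[ 0.45410364 -0.02932555  0.1189849 ] [-2.02869763 -2.39011572  0.00421555] [0.43001327 1.02760784 0.38634994] 1.6
[[-2.22745430e-04 -9.48995155e-01 -3.15290573e-01  8.22925307e-02]
 [ 9.99999941e-01 -2.94117142e-04  1.78788492e-04 -8.23624011e-04]
 [-2.62401775e-04 -3.15290515e-01  9.48995165e-01 -1.42607495e-01]
 [ 0.00000000e+00  0.00000000e+00  0.00000000e+00  1.00000000e+00]] 309.70691628693146 323.7298945361556 193.99737628331317
((455.8004455566406, -33.163360595703125), (67.430419921875, 219.163330078125), 9.168925285339355)
[(array([0.6449, 0.2704, 0.0977]), 0.93)]
[(array([0.6437, 0.2855, 0.0676]), 0.77)]
```

View pics/w1.png

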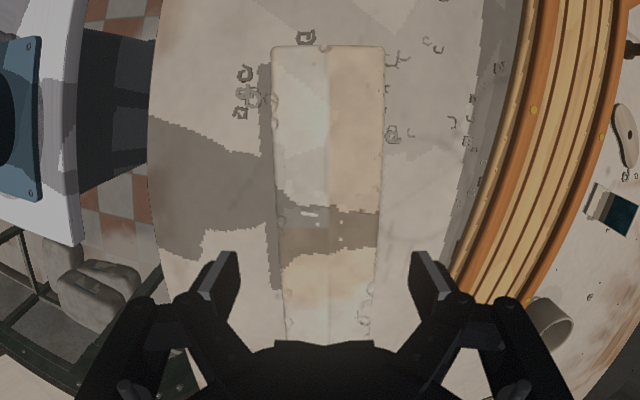

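View pics/side1z.png

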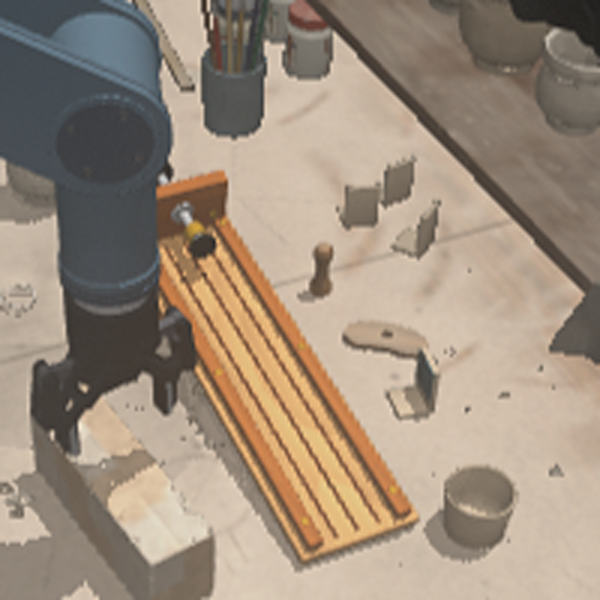

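The wrist view shows the block (columns 283–378) centred between the open jaws (inner faces at columns 235 and 415). The zoomed side view shows the plunger face at about (203,243), which is full-picture (318,161). Descend and grip.

play_rows(
  series=[
    [0,0,40,0,0,0,1],
    [0,0,79,0,0,0,1],
    [0,0,79,0,0,0,1],
    [0,0,79,0,0,0,0],
    [0,0,79,0,0,0,0],
    [0,0,79,0,0,0,0],
    [0,0,79,0,0,0,0],
    [0,0,79,0,0,0,0],
  ],
  force=50,
)

```text
clock: 2.8
ee_pos: [0.4581, -0.0304, 0.0444]
tcp_rot: [2.03, 2.394, 0.001]
force: [-2.1, 0.9, 5.6]
opening: 0.765
```

```bash
python3 - <<'E'
from h import *
p=dict(np.load('pics/side1.npz',allow_pickle=True));w=cloud(p)
np.set_printoptions(suppress=True,precision=4)
psi=.019
u=np.array([-np.sin(psi)*np.cos(.12),np.cos(psi)*np.cos(.12),np.sin(.12)])
n=np.array([np.sin(psi)*np.sin(.12),-np.cos(psi)*np.sin(.12),np.cos(.12)])
hole=np.array([.6449,.2704,.0977])
for v in range(146,172,2):
  print(v,[ '%3d/%3d'%((w[v,c]-hole)@u*1000,(w[v,c]-hole)@n*1000) for c in range(302,330,2)])
E
```

```text
146 ['  2/ 31', ' -2/ 34', '  0/ 30', ' -2/ 30', '  2/ 21', '  4/ 17', '  2/ 17', '  0/ 16', '  2/ 13', '  5/  7', '  0/ 10', '  2/  5', '110/-112', '111/-116']
148 ['  0/ 25', '  3/ 19', '  2/ 18', '  0/ 18', '  2/ 13', '  2/ 11', '  4/  6', '  5/  2', '  1/  4', '  2/  1', '  3/ -2', '  0/  0', ' 99/-110', '101/-114']
150 ['  3/ 12', '  1/ 12', ' -1/ 12', '  0/  9', ' -2/ 10', ' -2/  7', ' -1/  4', '  1/ -1', '  5/ -8', '  2/ -8', '  2/-10', '  0/-10', ' 90/-110', ' 87/-110']
152 ['  4/  2', '  1/  4', '  4/ -2', '  0/  1', ' -9/  7', '-11/  7', '  1/ -8', '  1/-11', ' -1/-10', '  0/-14', '  3/-20', '  0/-20', ' 79/-109', ' 76/-107']
154 ['  1/ -3', '  4/ -8', '  1/ -7', '  2/-11', '  0/-10', '-18/  6', '-25/ 11', '  4/-22', '  6/-27', ' -1/-22', ' -6/-19', ' -7/-20', '  4/-36', ' 64/-104']
156 ['  3/-14', '  1/-14', '  2/-17', ' -1/-16', '  3/-23', '-28/  8', '-33/ 12', '-34/  9', '  0/-29', ' -1/-31', '-13/-20', '-14/-21', '-16/-22', ' 59/-109']
158 ['  0/-20', '  0/-21', '  1/-26', '  2/-29', '  5/-35', '-32/  3', '-42/ 12', '-41/  8', '-51/ 17', ' -5/-36', '-10/-33', '-20/-24',
[... 281 characters left out ...]
 10', '-59/  5', '-28/-32', '-28/-33', '-40/-23', '-44/-21']
164 ['-283/269', '-14/-33', '-14/-35', '-19/-33', '-18/-36', '-23/-33', '-54/ -1', '-56/ -1', '-56/ -3', '-55/ -7', '-36/-31', '-39/-31', '-44/-28', '-49/-24']
166 ['-286/266', '-25/-30', '-23/-34', '-24/-36', '-28/-34', '-32/-32', '-35/-31', '-60/ -6', '-36/-36', '-40/-34', '-44/-32', '-46/-32', '-45/-36', '-55/-27']
168 ['-292/266', '-31/-32', '-30/-36', '-35/-33', '-37/-34', '-40/-33', '-43/-32', '-48/-29', '-46/-33', '-49/-32', '-55/-29', '-57/-28', '-53/-36', '-58/-33']
170 ['-295/262', '-51/-19', '-41/-33', '-42/-35', '-47/-31', '-42/-40', '-50/-32', '-55/-30', '-55/-32', '-55/-35', '-63/-28', '-63/-31', '-64/-32', '-65/-35']
```

The plunger face measures about 58 mm downhill of the hole, which is within 37–73. The grip stopped at opening 0.765, about 65 mm, so the block is held. Lift it.

play_rows(
  series=[
    [0,0,-15,0,0,0,0],
    [0,0,-50,0,0,0,0],
    [0,0,-95,0,0,0,0],
    [0,0,-95,0,0,0,0],
    [0,0,-95,0,0,0,0],
  ],
  force=50,
)

```text
clock: 3.42
ee_pos: [0.4562, -0.0297, 0.1366]
tcp_rot: [-2.031, -2.395, 0.001]
force: [-0.2, -0.2, -7.3]
opening: 0.767
```

```bash
cat >> h.py <<'E'
np.set_printoptions(suppress=True,precision=4)
psi=.019
u=np.array([-np.sin(psi)*np.cos(.12),np.cos(psi)*np.cos(.12),np.sin(.12)])
n=np.array([np.sin(psi)*np.sin(.12),-np.cos(psi)*np.sin(.12),np.cos(.12)])
RT=np.stack([u,np.cross(-n,u),-n],1)
def surf(yr): return np.array([.646-np.sin(psi)*yr,.079+yr*np.cos(psi),.0425+np.tan(.12)*yr])
def rel(s,T,R=RT):
    R0=Ro.from_rotvec(s['tcp_rot']).as_matrix()
    return R0.T@(T-s['ee_pos'])*1000, Ro.from_matrix(R0.T@R).as_rotvec()
E
python3 - <<'E'
from h import *
s=manip.observe();print(s['ee_pos'],s['tcp_rot'],s['force'],s['opening'],s['clock'])
T=surf(-.09)+.0444*n
print(T,rel(s,T+.04*n))
p=manip.grab_frame('side');save(p,'side2.png')
E
```

```text
[ 0.4562 -0.0297  0.1366] [-2.0314 -2.3952  0.0005] [-0.2125 -0.1608 -7.2861] 0.7669529983994073 3.425
[ 0.6478 -0.0163  0.0757] (array([-22.8631, 190.59  ,  21.0183]), array([-0.0096,  0.1193,  0.1448]))
```

View pics/side2.png

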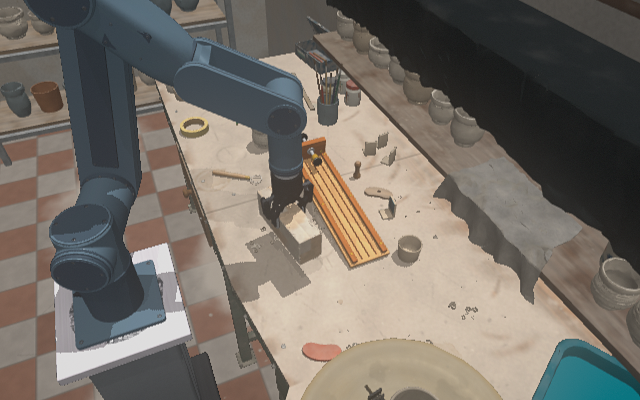

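The block is lifted and hangs level in the jaws at (293,230), and the weight reads about 7.3 N. Carry it over the ramp, turned and tilted.

play_rows(
  series=[
    [-3,25,-5,0,0,0,0],
    [-8,65,-5,-0.002,0.03,0.04,0],
    [-13,110,0,-0.005,0.06,0.075,0],
    [-18,155,8,-0.007,0.09,0.11,0],
    [-23,190.6,16,-0.0096,0.1193,0.1448,0],
    [-23,190.6,21,-0.0096,0.1193,0.1448,0],
    [-23,190.6,21,-0.0096,0.1193,0.1448,0],
    [-23,190.6,21,-0.0096,0.1193,0.1448,0],
  ],
  force=50,
)

```text
clock: 4.47
ee_pos: [0.6475, -0.0212, 0.1156]
tcp_rot: [-2.138, -2.179, -0.127]
force: [0.6, -0.2, -7.2]
opening: 0.762
```

```bash
python3 - <<'E'
from h import *
s=manip.observe();print(s['ee_pos'],s['tcp_rot'],s['force'],s['opening'],s['clock'])
T=surf(-.09)+.0444*n
print(T,rel(s,T))
for nm in ['side','scene']:
  p=manip.grab_frame(nm);save(p,nm+'3.png');w=cloud(p)
  r=(w-surf(-.09))@np.stack([np.cross(u,n),u,n],1)
  m=(abs(r[...,2]-.125)<.008)&(abs(r[...,0])<.06)&(abs(r[...,1])<.14)
  q=r[m];print(nm,m.sum(),np.median(q[:,2]),cv2.minAreaRect((q[:,:2]*1000).astype(np.float32)))
  hi=q[:,1]; print('len ext',hi.min(),hi.max())
  A=np.c_[q[:,:2],np.ones(len(q))];print('tilt',np.linalg.lstsq(A,q[:,2],rcond=None)[0])
  cv2.imwrite(f'pics/{nm}3z.png',cv2.resize(p['frame'][100:300,220:420,::-1],None,fx=3,fy=3))
E
```

```text
[ 0.6475 -0.0212  0.1156] [-2.1376 -2.1791 -0.127 ] [ 0.5752 -0.2354 -7.1508] 0.76243427062659 4.475
[ 0.6478 -0.0163  0.0757] (array([ 0.1219,  0.4745, 40.1705]), array([-0.0012,  0.0001,  0.0001]))
side 1119 0.12334000378156618 ((-3.4508438110351562, -1.3927383422851562), (89.45726776123047, 224.69688415527344), 8.336286544799805)
len ext -0.11097704157113421 0.11178573202615065
tilt [0.0035 0.0035 0.1234]
scene 622 0.12651169432562295 ((0.3735466003417969, 12.258880615234375), (92.66226196289062, 205.71815490722656), 9.05367374420166)
len ext -0.09232101220105284 0.11618669785937369
tilt [ 0.0228 -0.0118  0.1265]
```

View pics/side3z.png

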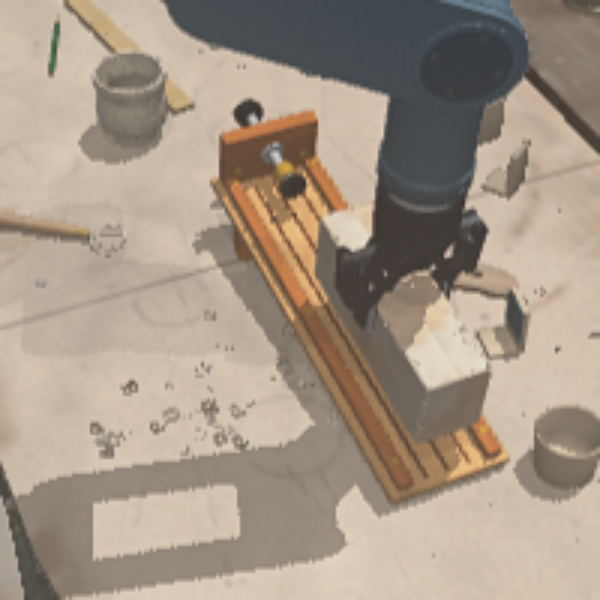

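```bash
python3 - <<'E'
from h import *
for nm in ['side','scene']:
  p=manip.grab_frame(nm);w=cloud(p)
  r=(w-surf(-.09))@np.stack([np.cross(u,n),u,n],1)
  for a in [-.1,-.08,-.06,-.05,.05,.06,.08,.1]:
    m=(abs(r[...,2]-.125)<.006)&(abs(r[...,0])<.05)&(abs(r[...,1]-a)<.006)
    x=r[m][:,0]*1000
    ms=(abs(r[...,2]-.012)<.004)&(abs(r[...,0])<.06)&(abs(r[...,1]-a)<.01);xs=r[ms][:,0]*1000
    f=lambda v:(v.min().round(1),v.max().round(1)) if len(v) else None
    print(nm,a,m.sum(),f(x), 'strips L',f(xs[xs<0]),'R',f(xs[xs>0]))
E
```

```text
side -0.1 93 (np.float64(-33.3), np.float64(32.0)) strips L (np.float64(-54.5), np.float64(-39.6)) R (np.float64(37.5), np.float64(52.8))
side -0.08 85 (np.float64(-34.5), np.float64(31.0)) strips L (np.float64(-55.0), np.float64(-38.9)) R (np.float64(49.6), np.float64(49.6))
side -0.06 93 (np.float64(-33.6), np.float64(32.3)) strips L (np.float64(-55.1), np.float64(-39.0)) R None
side -0.05 92 (np.float64(-33.6), np.float64(31.9)) strips L (np.float64(-55.5), np.float64(-39.7)) R None
side 0.05 1 (np.float64(-13.3), np.float64(-13.3)) strips L (np.float64(-54.2), np.float64(-40.5)) R None
side 0.06 14 (np.float64(-30.3), np.float64(-6.1)) strips L (np.float64(-54.2), np.float64(-40.3)) R None
side 0.08 48 (np.float64(-35.0), np.float64(7.7)) strips L (np.float64(-54.5), np.float64(-40.5)) R None
side 0.1 60 (np.float64(-34.4), np.float64(19.1)) strips L (np.float64(-55.4), np.float64(-39.6)) R None
scene -0.1 0 None strips L (np.float64(-52.4), np.float64(-37.6)) R None
scene -0.08 2 (np.float64(-11.0), np.float64(-8.5)) strips L (np.float64(-52.8), np.float64(-36.6)) R None
scene -0.06 4 (np.float64(-24.8), np.float64(0.5)) strips L (np.float64(-53.2), np.float64(-37.9)) R None
scene -0.05 3 (np.float64(-27.3), np.float64(-23.1)) strips L (np.float64(-53.4), np.float64(-37.9)) R None
scene 0.05 44 (np.float64(-32.4), np.float64(31.9)) strips L (np.float64(-54.4), np.float64(-38.4)) R None
scene 0.06 49 (np.float64(-30.7), np.float64(33.0)) strips L (np.float64(-54.2), np.float64(-38.4)) R None
scene 0.08 43 (np.float64(-30.6), np.float64(31.7)) strips L (np.float64(-52.4), np.float64(-37.8)) R (np.float64(40.5), np.float64(55.0))
scene 0.1 44 (np.float64(-31.7), np.float64(32.8)) strips L (np.float64(-51.9), np.float64(-35.9)) R (np.float64(38.7), np.float64(56.6))
```

The block (±33) is centred between the strip inner edges (±38) in both views and lies parallel to them. Lower it.

play_rows(
  series=[
    [0,0.3,15,0,0,0,0],
    [0,0.3,30,0,0,0,0],
    [0,0.3,35,0,0,0,0],
    [0,0.3,37,0,0,0,0],
    [0,0.3,37,0,0,0,0],
    [0,0.3,37,0,0,0,0],
  ],
  force=50,
)

```text
clock: 5.42
ee_pos: [0.6495, -0.0173, 0.0801]
tcp_rot: [-2.14, -2.181, -0.13]
force: [-0.0, -0.5, -6.8]
opening: 0.763
```

play_rows(
  series=[
    [0,0,1,0,0,0,0],
    [0,0,2,0,0,0,0],
    [0,0,2,0,0,0,0],
  ],
)

```text
clock: 5.8
ee_pos: [0.649, -0.0169, 0.0775]
tcp_rot: [-2.139, -2.18, -0.129]
force: [0.4, 1.4, -7.6]
opening: 0.767
```

play_rows(
  series=[
    [0,0,1,0,0,0,0],
    [0,0,1,0,0,0,0],
  ],
)

```text
clock: 6.05
ee_pos: [0.6489, -0.0167, 0.0764]
tcp_rot: [-2.139, -2.18, -0.129]
force: [-0.1, 0.5, -6.6]
opening: 0.769
```

play_rows(
  series=[
    [0,0,1,0,0,0,0],
    [0,0,1,0,0,0,0],
  ],
)

```text
clock: 6.3
ee_pos: [0.6491, -0.0167, 0.0756]
tcp_rot: [-2.139, -2.18, -0.129]
force: [-0.6, -1.3, -7.6]
opening: 0.765
```

play_rows(
  series=[
    [0,0,1,0,0,0,0],
    [0,0,1,0,0,0,0],
  ],
)

```text
clock: 6.55
ee_pos: [0.6491, -0.0166, 0.0756]
tcp_rot: [-2.139, -2.181, -0.129]
force: [-3.2, -0.8, 1.4]
opening: 0.763
```

play_rows(
  series=[
    [0,0,1,0,0,0,0],
    [0,0,1,0,0,0,0],
  ],
)

```text
clock: 6.8
ee_pos: [0.6491, -0.0166, 0.0756]
tcp_rot: [-2.139, -2.181, -0.13]
force: [-4.6, -0.9, 8.8]
opening: 0.763
```

Contact: the force went from -7.6 to +8.8 N at the expected height. Release.

play_rows(
  series=[
    [0,0,-1,0,0,0,0],
    [0,0,-1,0,0,0,1],
    [0,0,-1,0,0,0,1],
    [0,0,-1,0,0,0,1],
    [0,0,-1,0,0,0,1],
    [0,0,-1,0,0,0,1],
  ],
)

```text
clock: 7.55
ee_pos: [0.6491, -0.0165, 0.0745]
tcp_rot: [-2.139, -2.18, -0.129]
force: [0.2, 0.4, 0.1]
opening: 0.997
```

play_rows(
  series=[
    [0,0,-20,0,0,0,1],
    [0,0,-60,0,0,0,1],
    [0,0,-100,0,0,0,1],
    [0,0,-100,0,0,0,1],
  ],
)

```text
clock: 8.05
ee_pos: [0.6515, -0.0294, 0.1782]
tcp_rot: [-2.144, -2.185, -0.135]
force: [0.3, -0.4, -0.3]
opening: 1.001
```

```bash
python3 - <<'E'
from h import *
s=manip.observe();print(s['ee_pos'],s['tcp_rot'],s['force'],s['opening'],s['clock'])
for nm in ['side','scene']:
  p=manip.grab_frame(nm);save(p,nm+'4.png');w=cloud(p)
  r=(w-surf(-.09))@np.stack([np.cross(u,n),u,n],1)
  m=(abs(r[...,2]-.085)<.008)&(abs(r[...,0])<.05)&(abs(r[...,1])<.14)
  q=r[m];print(nm,m.sum(),np.median(q[:,2]),cv2.minAreaRect((q[:,:2]*1000).astype(np.float32)))
  A=np.c_[q[:,:2],np.ones(len(q))];print('tilt',np.linalg.lstsq(A,q[:,2],rcond=None)[0])
  cv2.imwrite(f'pics/{nm}4z.png',cv2.resize(p['frame'][100:300,220:420,::-1],None,fx=3,fy=3))
# push pose: closed fingers, contact at 36mm height
lo=surf(-.09)-.110*u
T=lo-.03*u+.03*n
print(T)
for d in (.12,.0): print(rel(s,T+d*n))
E
```

```text
[ 0.6515 -0.0294  0.1782] [-2.1437 -2.1851 -0.1354] [ 0.3164 -0.4057 -0.3461] 1.000900688113493 8.05
side 1328 0.08311586651875333 ((-0.7973403930664062, -0.2115631103515625), (222.8736114501953, 68.103271484375), 89.86136627197266)
tilt [ 0.0104 -0.0002  0.0831]
scene 790 0.08577153533338357 ((3.188943862915039, 3.3230133056640625), (69.14636993408203, 222.5998077392578), 0.2560425102710724)
tilt [ 0.0201 -0.005   0.0855]
[ 0.6504 -0.1535  0.0447]
(array([-139.2111,   -3.5491,   -1.9884]), array([0.0087, 0.0027, 0.0007]))
(array([-138.8843,   -4.5908,  118.0066]), array([0.0087, 0.0027, 0.0007]))
```

View pics/side4z.png

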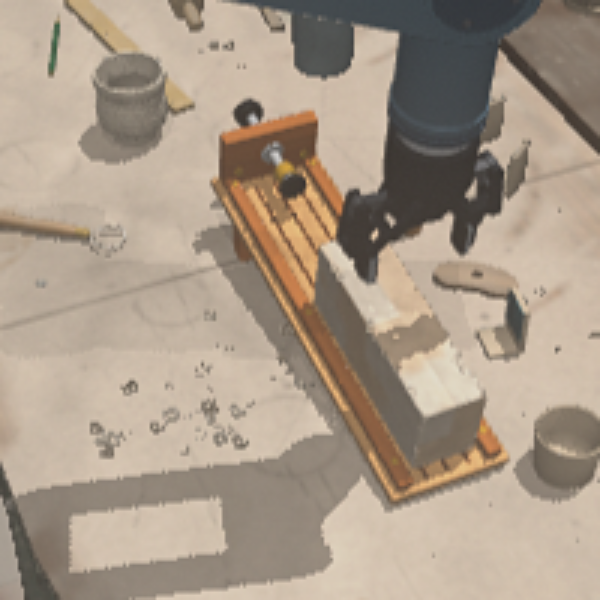

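The block lies flat (tilt under 0.02) between the strips with the gripper clear; it's at zoom (400,350). Next I close the gripper and go down behind the low end, with the fingertips leaning slightly uphill.

```bash
python3 - <<'E'
from h import *
s=manip.observe()
R2=RT@Ro.from_rotvec([0,.15,0]).as_matrix()
lo=surf(-.09)-.110*u
T=lo-.035*u+.027*n
print(T,rel(s,T+.11*n,R2),rel(s,T,R2))
E
```

```text
[ 0.6505 -0.1581  0.0411] (array([-144.612 ,   -1.1431,    6.5787]), array([0.0016, 0.1506, 0.0002])) (array([-144.542 ,   -1.3159,  116.5785]), array([0.0016, 0.1506, 0.0002]))
```

play_rows(
  series=[
    [-50,0,0,0,0.05,0,0],
    [-100,-1,3,0,0.1,0,0],
    [-145,-1,7,0,0.15,0,0],
    [-145,-1,7,0,0.15,0,0],
    [-145,-1,45,0,0.15,0,0],
    [-145,-1,85,0,0.15,0,0],
    [-145,-1,110,0,0.15,0,0],
    [-145,-1,116.5,0,0.15,0,0],
    [-145,-1,116.5,0,0.15,0,0],
  ],
)

```text
clock: 9.28
ee_pos: [0.6506, -0.1577, 0.0407]
tcp_rot: [-2.055, -2.096, -0.279]
force: [-1.0, 1.0, -0.8]
opening: 0.003
```

```bash
python3 - <<'E'
from h import *
s=manip.observe();print(s['ee_pos'],s['tcp_rot'],s['force'],s['opening'],s['clock'])
lo=surf(-.09)-.110*u; r=s['ee_pos']-lo
print('along',r@u,'up',r@n,'x',r@np.cross(u,n))
R0=Ro.from_rotvec(s['tcp_rot']).as_matrix();print('u in tool',R0.T@u)
p=manip.grab_frame('side');save(p,'side5.png')
cv2.imwrite('pics/side5z.png',cv2.resize(p['frame'][100:300,220:420,::-1],None,fx=3,fy=3))
E
```

```text
[ 0.6506 -0.1577  0.0407] [-2.0553 -2.0963 -0.2794] [-0.9645  0.9877 -0.7539] 0.0029661690187056705 9.275
along -0.03456663233607476 up 0.026526320505590006 x 0.00014616143312793642
u in tool [0.9887 0.0007 0.1496]
```

View pics/side5z.png

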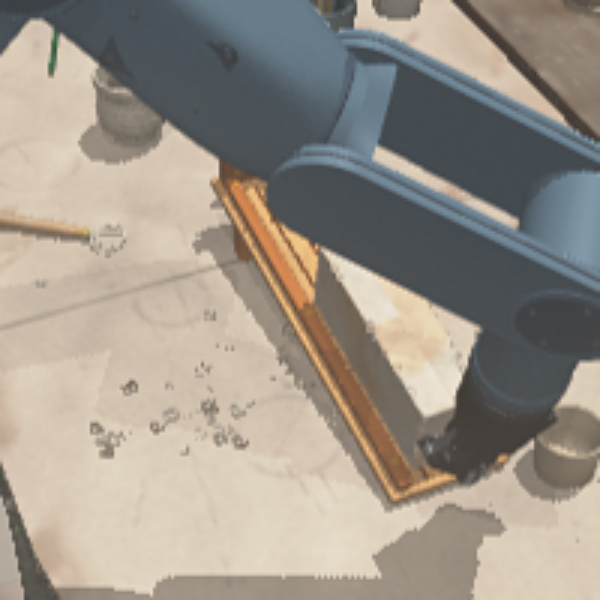

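The closed fingertips are behind the block's low end at zoom (440,455), clear of the strips and the cup. Uphill in tool axes is (0.989, 0, 0.150). I expect block contact after about 24 mm and plunger contact around 144 mm.

play_rows(
  series=[
    [8,0,1.2,0,0,0,0],
    [16,0,2.4,0,0,0,0],
    [20,0,3,0,0,0,0],
    [23,0,3.5,0,0,0,0],
    [26,0,3.9,0,0,0,0],
    [29,0,4.4,0,0,0,0],
    [32,0,4.8,0,0,0,0],
    [35,0,5.3,0,0,0,0],
    [38,0,5.7,0,0,0,0],
  ],
)

```text
clock: 10.45
ee_pos: [0.6502, -0.121, 0.0455]
tcp_rot: [-2.058, -2.097, -0.279]
force: [0.3, -4.8, -1.4]
opening: -0.0
```

The block is sliding at about 4.8 N, within the 3–6 N given. Continue.

play_rows(
  series=[
    [5,0,0.8,0,0,0,0],
    [10,0,1.5,0,0,0,0],
    [15,0,2.3,0,0,0,0],
    [20,0,3,0,0,0,0],
    [25,0,3.8,0,0,0,0],
    [30,0,4.5,0,0,0,0],
    [35,0,5.3,0,0,0,0],
    [40,0,6.1,0,0,0,0],
    [45,0,6.8,0,0,0,0],
    [50,0,7.6,0,0,0,0],
    [53,0,8,0,0,0,0],
  ],
)

```text
clock: 11.82
ee_pos: [0.649, -0.0669, 0.052]
tcp_rot: [-2.057, -2.097, -0.28]
force: [-0.7, -5.3, -0.4]
opening: 0.003
```

```bash
python3 - <<'E'
from h import *
s=manip.observe();print(s['ee_pos'],s['tcp_rot'],s['force'],s['opening'],s['clock'])
lo=surf(-.09)-.110*u; r=s['ee_pos']-lo
print('along',r@u,'up',r@n,'x',r@np.cross(u,n))
R0=Ro.from_rotvec(s['tcp_rot']).as_matrix();print('u in tool',R0.T@u)
hole=np.array([.6449,.2704,.0977])
for nm in ['side','scene']:
  p=manip.grab_frame(nm);save(p,nm+'6.png');w=cloud(p)
  r=(w-surf(-.09))@np.stack([np.cross(u,n),u,n],1)
  m=(abs(r[...,2]-.085)<.008)&(abs(r[...,0])<.045)&(abs(r[...,1]-.06)<.14)
  q=r[m];print(nm,m.sum(),np.round(np.percentile(q[:,1],[0,1,99,100]),4), cv2.minAreaRect((q[:,:2]*1000).astype(np.float32)))
  cv2.imwrite(f'pics/{nm}6z.png',cv2.resize(p['frame'][100:300,220:420,::-1],None,fx=3,fy=3))
print('hole along',(hole-surf(-.09))@u)
E
```

```text
[ 0.649  -0.0669  0.052 ] [-2.0566 -2.0966 -0.2797] [-0.6666 -5.348  -0.4335] 0.0025668247983374184 11.825
along 0.056869643466201915 up 0.02694330568326075 x 0.0002073790444931012
u in tool [0.9889 0.0003 0.1489]
side 1108 [-0.0794 -0.0766  0.1689  0.1738] ((6.722026824951172, 46.16179656982422), (252.2779541015625, 88.56222534179688), 86.9465560913086)
scene 987 [-0.0755 -0.0688  0.1774  0.1798] ((3.05419921875, 51.593528747558594), (254.74151611328125, 81.50086975097656), 88.56349182128906)
hole along 0.2872700478756025
```

View pics/scene6z.png

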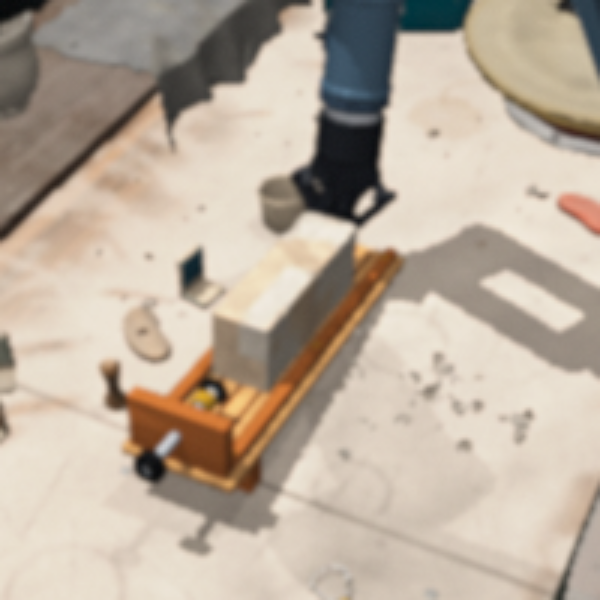

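View pics/side6z.png

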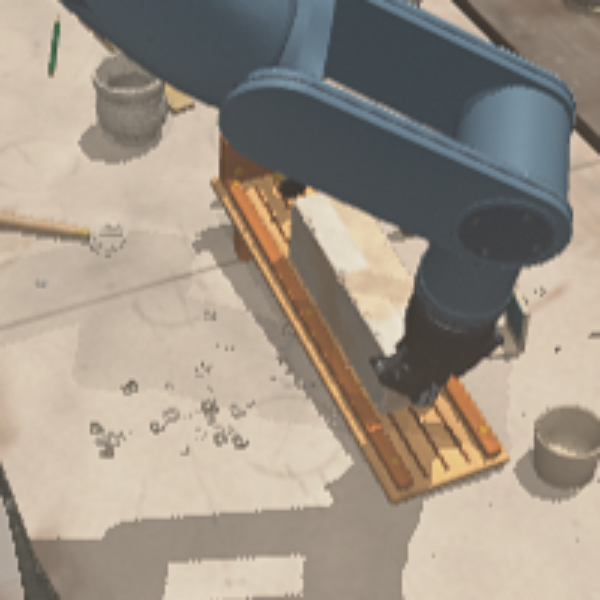

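The block moves straight up the ramp. Its high end is at about 0.175 along the slope and the plunger face at about 0.229, which leaves roughly 54 mm. Push 34 mm, then go slower.

play_rows(
  series=[
    [4,0,0.6,0,0,0,0],
    [8,0,1.2,0,0,0,0],
    [12,0,1.8,0,0,0,0],
    [16,0,2.4,0,0,0,0],
    [20,0,3,0,0,0,0],
    [24,0,3.6,0,0,0,0],
    [27,0,4.1,0,0,0,0],
    [30,0,4.5,0,0,0,0],
    [32,0,4.8,0,0,0,0],
    [34,0,5.1,0,0,0,0],
  ],
)

```text
clock: 13.18
ee_pos: [0.6484, -0.0333, 0.0561]
tcp_rot: [-2.057, -2.097, -0.28]
force: [0.6, -5.5, -0.6]
opening: 0.002
```

play_rows(
  series=[
    [1.5,0,0.2,0,0,0,0],
    [3,0,0.4,0,0,0,0],
    [4.5,0,0.7,0,0,0,0],
    [6,0,0.9,0,0,0,0],
    [7,0,1.1,0,0,0,0],
    [8,0,1.2,0,0,0,0],
  ],
)

```text
clock: 13.92
ee_pos: [0.6482, -0.0253, 0.057]
tcp_rot: [-2.057, -2.096, -0.28]
force: [0.0, -5.4, -0.7]
opening: 0.004
```

```bash
cat > chk.py <<'E'
from h import *
s=manip.observe();print(s['ee_pos'],s['force'],s['clock'],'F along',s['force']@u)
r=s['ee_pos']-(surf(-.09)-.110*u)
print('along',r@u,'up',r@n,'x',r@np.cross(u,n))
E
python3 chk.py; python3 - <<'E'
from h import *
p=manip.grab_frame('scene');save(p,'scene7.png')
cv2.imwrite('pics/scene7z.png',cv2.resize(p['frame'][190:290,240:360,::-1],None,fx=5,fy=5,interpolation=cv2.INTER_CUBIC))
E
```

```text
[ 0.6482 -0.0253  0.057 ] [ 0.0388 -5.3903 -0.6794] 13.925 F along -5.432642884434629
along 0.09882747628389851 up 0.02690197688144986 x 0.00019727076538096264
```

View pics/scene7z.png

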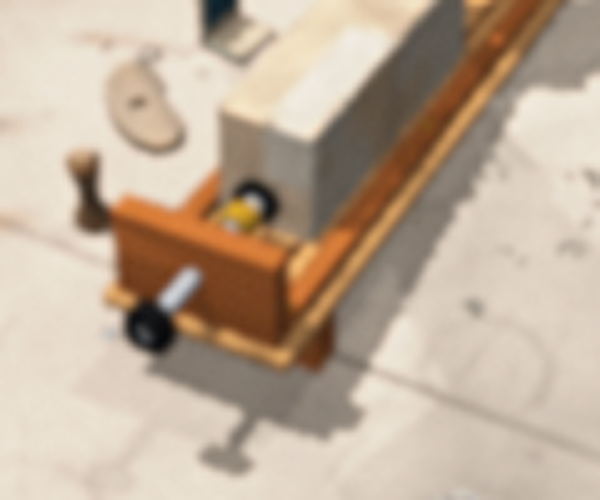

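The plunger (zoom (260,198)) is close to the block's face with no contact yet, and friction is 5.4 N. From here I advance about 1 mm per row.

play_rows(
  series=[
    [1,0,0.15,0,0,0,0],
    [2,0,0.3,0,0,0,0],
    [3,0,0.45,0,0,0,0],
    [4,0,0.6,0,0,0,0],
    [5,0,0.75,0,0,0,0],
    [6,0,0.9,0,0,0,0],
  ],
)

```text
clock: 14.72
ee_pos: [0.6481, -0.0193, 0.0578]
tcp_rot: [-2.057, -2.096, -0.28]
force: [-0.3, -6.0, -0.1]
opening: 0.0
```

play_rows(
  series=[
    [0.8,0,0.12,0,0,0,0],
    [1.6,0,0.24,0,0,0,0],
    [2.4,0,0.36,0,0,0,0],
    [3.2,0,0.48,0,0,0,0],
  ],
)

```text
clock: 15.22
ee_pos: [0.648, -0.016, 0.0582]
tcp_rot: [-2.057, -2.096, -0.279]
force: [-0.2, -4.8, -1.0]
opening: 0.003
```

play_rows(
  series=[
    [0.8,0,0.12,0,0,0,0],
    [1.6,0,0.24,0,0,0,0],
    [2.4,0,0.36,0,0,0,0],
  ],
)

```text
clock: 15.6
ee_pos: [0.6479, -0.0136, 0.0584]
tcp_rot: [-2.057, -2.096, -0.279]
force: [0.1, -5.3, -0.9]
opening: 0.002
```

play_rows(
  series=[
    [0.6,0,0.09,0,0,0,0],
    [1.2,0,0.18,0,0,0,0],
    [1.8,0,0.27,0,0,0,0],
  ],
)

```text
clock: 15.98
ee_pos: [0.648, -0.012, 0.0586]
tcp_rot: [-2.057, -2.097, -0.279]
force: [0.6, -4.9, -0.6]
opening: 0.0
```

play_rows(
  series=[
    [0.6,0,0.09,0,0,0,0],
    [1.2,0,0.18,0,0,0,0],
    [1.8,0,0.27,0,0,0,0],
  ],
)

```text
clock: 16.35
ee_pos: [0.6479, -0.0103, 0.0589]
tcp_rot: [-2.057, -2.097, -0.279]
force: [0.5, -6.0, -0.5]
opening: -0.002
```

play_rows(
  series=[
    [0.6,0,0.09,0,0,0,0],
    [1.2,0,0.18,0,0,0,0],
  ],
)

```text
clock: 16.6
ee_pos: [0.6479, -0.0091, 0.059]
tcp_rot: [-2.057, -2.097, -0.279]
force: [0.3, -5.9, -0.6]
opening: -0.001
```

play_rows(
  series=[
    [0.6,0,0.09,0,0,0,0],
    [1.2,0,0.18,0,0,0,0],
  ],
)

```text
clock: 16.85
ee_pos: [0.6479, -0.0079, 0.0591]
tcp_rot: [-2.057, -2.097, -0.279]
force: [-0.3, -6.9, -0.6]
opening: 0.002
```

play_rows(
  series=[
    [0.6,0,0.09,0,0,0,0],
    [1.2,0,0.18,0,0,0,0],
  ],
)

```text
clock: 17.1
ee_pos: [0.6479, -0.0073, 0.0592]
tcp_rot: [-2.058, -2.097, -0.278]
force: [-0.5, -9.0, -0.5]
opening: -0.001
```

play_rows(
  series=[
    [0.6,0,0.09,0,0,0,0],
    [1.2,0,0.18,0,0,0,0],
  ],
)

```text
clock: 17.35
ee_pos: [0.6481, -0.007, 0.0593]
tcp_rot: [-2.059, -2.098, -0.277]
force: [0.2, -11.3, -1.1]
opening: -0.004
```

The motion has stopped while the force rises from 6 to 9 to 11.3 N, so the plunger is home. Build up gently to about 17–18 N total, which is roughly 12 N on the stop.

play_rows(
  series=[
    [0.6,0,0.09,0,0,0,0],
    [1.2,0,0.18,0,0,0,0],
    [1.2,0,0.18,0,0,0,0],
  ],
)

```text
clock: 17.73
ee_pos: [0.6482, -0.0068, 0.0593]
tcp_rot: [-2.06, -2.099, -0.276]
force: [0.6, -13.1, -2.5]
opening: 0.002
```

play_rows(
  series=[
    [0.6,0,0.09,0,0,0,0],
    [1.2,0,0.18,0,0,0,0],
    [1.2,0,0.18,0,0,0,0],
  ],
)

```text
clock: 18.1
ee_pos: [0.6483, -0.0067, 0.0594]
tcp_rot: [-2.061, -2.1, -0.276]
force: [0.9, -15.8, -3.5]
opening: 0.001
```

play_rows(
  series=[
    [0.5,0,0.08,0,0,0,0],
    [0.8,0,0.12,0,0,0,0],
    [0.8,0,0.12,0,0,0,0],
    [0.8,0,0.12,0,0,0,0],
    [0.8,0,0.12,0,0,0,0],
    [0.8,0,0.12,0,0,0,0],
    [0.8,0,0.12,0,0,0,0],
    [0.8,0,0.12,0,0,0,0],
  ],
)

```text
clock: 19.1
ee_pos: [0.6484, -0.0065, 0.0594]
tcp_rot: [-2.062, -2.1, -0.275]
force: [-1.1, -17.6, -2.9]
opening: -0.002
```

```bash
python3 chk.py; python3 - <<'E'
from h import *
p=manip.grab_frame('scene');save(p,'scene8.png')
cv2.imwrite('pics/scene8z.png',cv2.resize(p['frame'][170:290,240:380,::-1],None,fx=5,fy=5,interpolation=cv2.INTER_CUBIC))
E
```

```text
[ 0.6484 -0.0065  0.0594] [ -1.1283 -17.6292  -2.8698] 19.1 F along -17.82155396035826
along 0.11772530365528715 up 0.027026304747434705 x 0.0007938697049124067
```

View pics/scene8z.png

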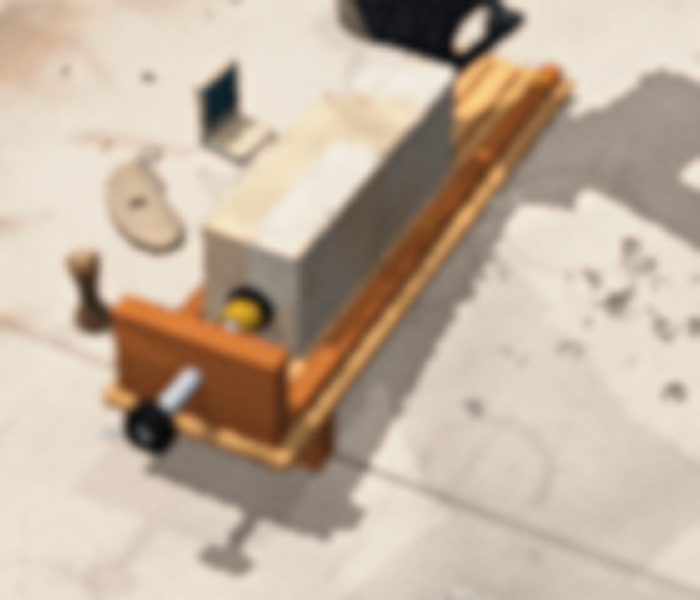

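The force held at about 17.8 N, roughly 12 N net on the stop, for over 0.75 s. The block's face is on the plunger at zoom (255,305), and the travel matches the prediction (18.9 against 18 mm). Back off downhill gently, then lift.

play_rows(
  series=[
    [-2,0,-0.3,0,0,0,0],
    [-4,0,-0.6,0,0,0,0],
    [-6,0,-0.9,0,0,0,0],
    [-9,0,-1.3,0,0,0,0],
    [-15,0,-2.2,0,0,0,0],
    [-30,0,-4.5,0,0,0,0],
    [-50,0,-7.5,0,0,0,0],
    [-60,0,-30,0,0,0,0],
    [-70,0,-80,0,0,0,0],
    [-75,0,-130,0,0,0,0],
    [-75,0,-150,0,0,0,0],
    [-75,0,-150,0,0,0,0],
  ],
)

```text
clock: 20.65
ee_pos: [0.6506, -0.1164, 0.1863]
tcp_rot: [-2.061, -2.098, -0.282]
force: [-0.1, 0.5, 0.2]
opening: 0.003
```

```bash
python3 chk.py; python3 - <<'E'
from h import *
for nm in ['side','scene']:
  p=manip.grab_frame(nm);save(p,nm+'9.png');w=cloud(p)
  r=(w-surf(-.09))@np.stack([np.cross(u,n),u,n],1)
  m=(abs(r[...,2]-.085)<.008)&(abs(r[...,0])<.05)&(abs(r[...,1]-.12)<.13)
  q=r[m];print(nm,m.sum(),np.median(q[:,2]),cv2.minAreaRect((q[:,:2]*1000).astype(np.float32)))
  A=np.c_[q[:,:2],np.ones(len(q))];print('tilt',np.linalg.lstsq(A,q[:,2],rcond=None)[0])
  cv2.imwrite(f'pics/{nm}9z.png',cv2.resize(p['frame'][130:290,220:420,::-1],None,fx=4,fy=3.7))
  for l in ['cup','tile','loop_tool','red_rib','pot','block']:
    print(l,[np.round(x['at'],3) for x in manip.pinpoint(p,l)[:1]])
E
```

```text
[ 0.6506 -0.1164  0.1863] [-0.1052  0.5175  0.1609] 20.65 F along 0.5349491668371712
along 0.023859956977491444 up 0.1661227946321838 x 0.0009271235515543429
side 1237 0.0830961370326653 ((1.9092445373535156, 125.2027587890625), (224.55455017089844, 68.45899963378906), 89.41551971435547)
tilt [ 0.0103 -0.0011  0.0832]
cup [array([ 0.763, -0.154,  0.004])]
tile [array([ 0.787,  0.01 , -0.001])]
loop_tool [array([ 0.411,  0.357, -0.003])]
red_rib [array([ 0.421, -0.331,  0.001])]
pot [array([0.554, 0.495, 0.002])]
block [array([0.652, 0.113, 0.046])]
scene 984 0.08568180115098242 ((4.009307861328125, 128.15550231933594), (221.3844451904297, 68.12088775634766), 89.38456726074219)
tilt [ 0.02   -0.0044  0.086 ]
cup [array([0.786, 0.013, 0.   ])]
tile [array([ 0.785,  0.015, -0.003])]
loop_tool [array([0.416, 0.357, 0.002])]
red_rib [array([ 0.419, -0.331,  0.002])]
pot [array([ 0.553,  0.495, -0.001])]
block [array([0.648, 0.114, 0.051])]
```

View pics/side9z.png

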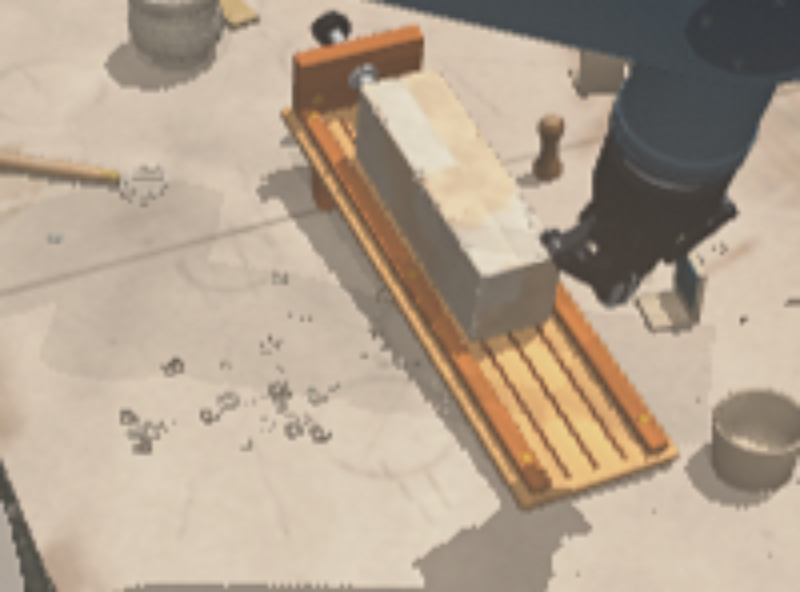

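View pics/scene9z.png

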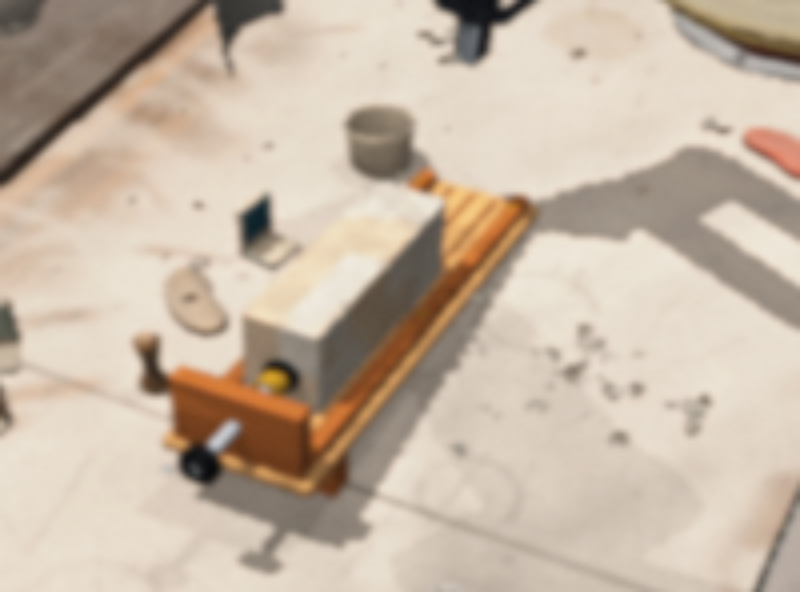

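The block lies flat against the plunger and did not spring back (moved 125 mm up the slope in both views). The gripper is clear, with about 0.5 N left on the wrist, and the bystanders haven't moved. Hand in.

```bash
python3 -c "
from h import *
print(manip.close_job())"
```

```text
the job is handed in; nothing more can be done
None
```

I set the block down flat between the side strips on the lower ramp and let go of it. I then pushed it about 125 mm up the slope with the closed fingertips, until the plunger was fully home. The job was handed in at about 21 s on the robot's clock, well under the 72 s limit.

- **Press:** Sliding took about 5.4 N. The last moves went in steps of about 0.6 mm until the block stopped moving. I held about 17.8 N along the slope for roughly 0.75 s, which is about 12 N on the stop after friction and the slope. I backed the gripper off downhill, and it never went near the stop.
- **Final state:** Both cameras show the block flat (apparent tilt 0.02 rad or less), parallel to the strips and still against the plunger, with no springback. The gripper is clear, with about 0.5 N left on the wrist.
- **Bystanders:** All were within about 6 mm of their first readings, which is about the detector's error.
- **Disagreements:**
  - In the last scene picture, the detector reported the cup at the tile's place. The side camera and the picture itself show the cup where it was.
  - The two cameras differ from each other by 2–3 mm throughout.

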